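# Stamp a carton of glass vials gently and put the stamp back in its own holder

### The job

Take the wooden stamp with the red dot off the ink pad and stamp the middle of the carton on the spring bed, upright and with the stamp's long side along the carton's long side: press down with about 10 N and hold it for a full second, but never press with more than 18 N, because there are glass vials inside and the carton's height is not known beforehand. Then set the stamp down upright in the holder with the red label and let go of it; do not drop it, and leave the other stamp and the two loose vials where they stand.

Things in the scene. Friction and masses are not known exactly. Their poses are not given: they have to be found in the camera images.
- stamp_red: wooden hand stamp, red dot on top and red stripe round its foot, about 50 g. Origin: centre of the underside of the foot, z up. Foot 28 (x) by 56 (y) by 20 mm high; above it a neck 21 mm across (z 20 to 35) and a round knob 24 mm across (z 35 to 73) to grip it by. Starts standing on the ink pad
- ink_pad: flat dark metal ink tray with red felt, 84 (x) by 116 (y) mm, fixed; origin at the centre of its underside, felt top at z = 12 mm
- rest: fixed grey stamping rest: open tub 86 (x) by 124 (y) mm, rim 30 mm high, with a screw flange at each y end (150 mm long in all). Origin at the centre of its underside on the table, z up. A white and green carton lies in it on a spring bed, long side along y, see rest_mid
- holder_red: fixed grey plastic holder with red label, the stamp's own place, empty at first: shallow open tray, outside 52 (x) by 80 (y) by 14 mm high, 44 by 72 mm inside, inner floor at z = 4 mm; a label lip 20 mm wide, 5 mm high along its -x side. Origin: centre of the tray's underside, z up. The stamp stands in it with its long side (y) along the holder's y
- holder_blue: same holder with blue label, occupied by the other stamp
- holder_yellow: same holder with yellow label, empty; belongs to a stamp that is not here
- stamp_blue: the other wooden stamp, with a blue dot and stripe, same sizes, standing in the blue holder; leave it alone
- vial_near: loose glass vial, 19 mm across, 38 mm high, standing on the table between the ink pad and the holders; leave it alone. Origin at the centre of its underside
- vial_far: loose glass vial, 19 mm across, 38 mm high, standing on the table behind the holders at the right; leave it alone. Origin at the centre of its underside
- rest_mid (a point): point 30 mm above the rest's origin, under the middle of the carton top. The carton is 91 (rest's y) by 53 (x) mm and fixed to the bed; its flat top stands 62 to 90 mm above the table (set by a jack, different each time, not reported). Pressed down, the bed starts to yield at about 1 N, then gives 1 mm per newton, up to 22 mm, and springs back

How it is judged:
On the way:
1. the stamp pressed on the middle of the carton (within 10 mm), upright (within 8 degrees) and square to it (within 10 degrees), with at least 6 N, for 0.6 s (contact force between stamp_red and rest above 6 N and horizontal distance between stamp_red and rest below 0.01 m and angle between stamp_red's own z axis and vertical below 0.14 rad and angle between the y axis of stamp_red and the y axis of rest, either way round below 0.175 rad), for 0.6 s.
At the end, for the whole second after the job is handed in: the red-dot stamp stands upright (within 6 degrees), released and at rest, on the floor of the red-labelled holder (within 15 mm of its centre, foot less than 8 mm above the holder's underside); the blue-dot stamp is in the blue holder and both vials are standing (horizontal distance between stamp_red and holder_red below 0.015 m and z of stamp_red in the frame of holder_red below 0.008 m and angle between each of stamp_red, stamp_blue, vial_near, vial_far's own z axis and vertical below 0.1 rad and linear speed of stamp_red below 0.02 m/s and contact force between stamp_red and the fingers below 0.1 N and horizontal distance between stamp_blue and holder_blue below 0.02 m); the robot touches nothing.
It fails at once if anything presses on the carton or its rest with more than 18 N (contact force between rest and anything else above 18 N).
It fails at once if the stamp is tipped by more than 35 degrees (angle between stamp_red's own z axis and vertical above 0.61 rad).
It fails at once if the stamp is dropped or thrown (moves faster than 0.7 m/s without being held) (linear speed of stamp_red above 0.7 m/s and contact force between stamp_red and the fingers below 0.1 N).
It fails at once if the other stamp or a loose vial is moved by more than 20 mm (distance of any of stamp_blue, vial_near, vial_far from where it was at the start of the episode above 0.02 m).
It also fails if it takes over 48 s, if anything falls off the work surface, if the arm or the gripper's body presses on something with over 40 N, if the wrist force passes 120 N, or if a joint passes its speed limit or range.

### The arm

A 7-joint arm with a two-finger parallel gripper is mounted at the origin on a cart in front of the work surface, level with it; the furniture and walls round the work are solid. World frame = base frame: x ahead of the robot, y to its left, z up, the work surface at z = 0. Lengths are in m, angles in rad, forces in N, time in s.
With the tool pointing down it reaches from about 0.425 to 0.875 m from the base axis. Payload 4.7 kg.
Tool frame: the origin (TCP) lies midway between the tips of the shut fingers; the grasp point (between the pads) lies 19 mm behind it; z points along the fingers, y is the line along which they close (so a half turn about z gives the same grasp; the last joint's range is limited). The gripper opens to 87 mm and grips with 3 to 60 N. Pads are 19 mm wide; open, the fingers measure 117 mm over their backs; the gripper's body (75 mm by 190 mm) begins 51 mm behind the grasp point.
Start: joints at [-1.241, 0.321, -0.07, 1.45, 0.023, 1.371, -0.057], TCP at [0.202, 0.618, 0.199] pointing down, gripper open.
Joint ranges: [-2.86, 2.86], [-0.3, 2.09], [-1.38, 1.24], [0.06, 2.45], [-1.56, 4.7], [0.09, 2.05], [-2.69, 2.69]. Speed limits (rad/s): [2.57, 2.57, 3.14, 3.14, 3.14, 3.14, 3.14].

### API

Orientations are given as a rotation vector (axis times angle).
In Python, from bench import ctrl gives the robot as it stands.
- The arm moves only by the tool shift_gripper, called after "Request:" in YAML: its name, and indented under it one key for each argument. Schema: {"type":"object","properties":{"plan":{"type":"array","items":{"type":"object","properties":{"trans":{"type":"array","items":{"type":"number"},"minItems":3,"maxItems":3},"spin":{"type":"number"},"aperture":{"type":"number"}},"additionalProperties":false,"required":["aperture"]},"minItems":1,"maxItems":20},"grip_force":{"type":"number"},"only":{"type":"string"},"quiet":{"type":"boolean"},"lines":{"type":"string"}},"required":["plan"],"additionalProperties":false}. plan is a list of rows, 1 to 20 of them, each an object with the fields trans (a list: dx, dy, dz in fractions of the full range, 1 being 0.6 m), spin (a turn about the tool's z in a scale on which 1.0 is pi rad), aperture (the opening from 0.0 (shut) to 1.0 (fully open)); a field left out counts as zero (the opening has to be given); each row is the pose to reach, as a shift and turn from the pose commanded when the call began, along the tool's axes at that moment; what a row does not reach only later rows make up. A row lasts 1/10 s, in which the tool goes at most 0.05 m and 0.15 rad, less where a joint would pass 70% of its speed; a pose out of reach is approached as far as the arm can. The fingers move at their own pace and stop on an object; grip_force is the grip in N (left out, the last holds). Time passes only in rows, so rows that do not move let the fingers close. The tool returns the time, the measured TCP pose, the force, the opening and the grip force at its end. only (a regular expression) keeps the lines of the reply that match it, lines (a string "A,B") keeps lines A to B, and quiet returns only ok. A shift or turn number past 1, either way, is cut back to 1. Input that does not fit is refused with a message, and nothing moves.
- ctrl.get_state(): the state, without advancing time (a new reading comes with each control period).
- ctrl.get_image(name): name is "scene" or "top" or "wrist"; returns the picture (384x512x3 uint8, red, green, blue); there is no depth.
- ctrl.camera_model(name): a dict with "vertical_fov" (degrees; the focal length in pixels is half the picture's height over the tangent of half this angle, whatever the lens; pixels are square), "cx", "cy" (the principal point, pixels), "k1" (the pictures are not rectified: a ray, as slopes to the right and down, at radius r is drawn at 1 + k1 r^2 times it, then the intrinsics apply), "rvec" (rotation vector, rad) and "tvec" (3), from world to camera coordinates, as OpenCV has them; the wrist camera has in their place "hand_eye" (4x4, takes a point from camera to tool coordinates, whose origin is the TCP and whose axes are the flange's). Camera axes: x right, y down, z forward; pixel columns grow to the right and rows downward; lengths in m; the calibration is good to about 2 mm. A picture is of the moment at which its call begins: read the wrist's pose just before it. camera_model takes no time and is no camera call.
- ctrl.close_job(): hands the job in; it is judged then, once.
The state is a dict: "time": time; "joint_positions": joint angles; "qd": joint speeds; "joint_torque": joint torques, N m; "position": TCP position; "tool_rot": TCP orientation; "ft_force": force on the tool from outside, world axes, zero at the start; "torque": the same for the moment, N m; "grip_width": opening from 0.0 (shut) to 1.0 (fully open); "grip_force": force on a finger pad.
Only numpy, scipy, OpenCV 4.12 (cv2) and the standard library are available. Lean on these libraries where they do the work, as an engineer would, in place of code of your own. Each camera call takes 0.05 s, during which the arm holds its last target. There are 200 camera calls.

## Working session

There is one attempt and no reset: what is moved stays moved. The work goes in short steps, Python scripts to look and compute and a tool call to move; the robot and the scene stay as the last step left them, time stands still between calls to the robot, and variables do not carry over. Pictures are saved under pics/ and viewed, at most 10 in all, crops included, and the job is handed in when it is done.

```bash
ls; mkdir -p pics; python3 - <<'E'
from bench import ctrl
import cv2,numpy as np
s=ctrl.get_state();print({k:np.round(v,3).tolist() for k,v in s.items()})
for n in("scene","top"):
    im=ctrl.get_image(n);cv2.imwrite(f"pics/{n}0.png",im[...,::-1])
for n in("scene","top","wrist"):print(n,ctrl.camera_model(n))
E
```

```text
bench.py
pics
{'time': 0.0, 'joint_positions': [-1.241, 0.322, -0.07, 1.452, 0.023, 1.371, -0.057], 'qd': [0.0, -0.001, 0.001, 0.0, 0.001, -0.001, -0.001], 'joint_torque': [-0.0, -49.13, -0.404, -31.254, -0.064, 0.043, 0.0], 'position': [0.202, 0.617, 0.198], 'tool_rot': [-0.494, -3.102, 0.003], 'ft_force': [1.053, 0.614, -0.678], 'torque': [0.004, -0.015, 0.03], 'grip_force': 0.0, 'grip_width': 1.001}
scene {'vertical_fov': 46.39118232861344, 'cx': 254.86384579478084, 'cy': 189.49140942961452, 'k1': -0.04635232943109283, 'rvec': array([ 1.9077351 , -1.07081741,  0.62625408]), 'tvec': array([-0.25572394,  0.32260751,  0.45145925])}
top {'vertical_fov': 55.85739119633707, 'cx': 260.8633696509538, 'cy': 193.92222440332964, 'k1': -0.003136586146674936, 'rvec': array([ 2.13238862, -2.19670682,  0.10026604]), 'tvec': array([0.07307022, 0.60568022, 0.82423177])}
wrist {'vertical_fov': 64.57423017986882, 'cx': 256.52172036107504, 'cy': 192.3191717897356, 'k1': -0.0502861709784137, 'hand_eye': array([[ 3.98209747e-04, -9.67385190e-01, -2.53309564e-01,
         6.89298852e-02],
       [ 9.99999914e-01,  3.55500624e-04,  2.14376719e-04,
         7.72001450e-04],
       [-1.17333156e-04, -2.53309627e-01,  9.67385249e-01,
        -1.87091649e-01],
       [ 0.00000000e+00,  0.00000000e+00,  0.00000000e+00,
         1.00000000e+00]])}
```

View pics/top0.png

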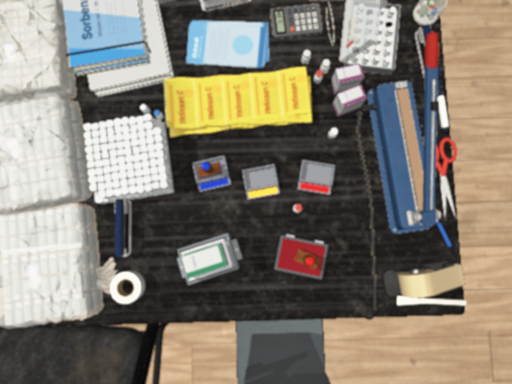

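View pics/scene0.png

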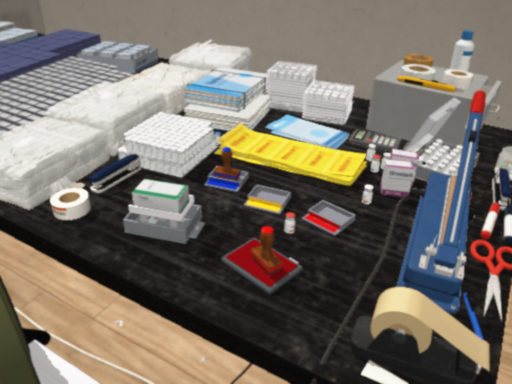

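The top view shows the red stamp's dot at about (310,261) on the pad and the carton at (208,259). The red holder is at (317,176) with its lip toward the robot, the yellow holder at (261,181) and the blue holder at (211,172). The vials are at (297,208) and (333,132). The scene view agrees. Next I take coarse positions.

```bash
cat > h.py <<'E'
from bench import ctrl
import cv2,numpy as np
from scipy.spatial.transform import Rotation as R
def cam(name,st=None):
    m=ctrl.camera_model(name);f=192/np.tan(np.radians(m["vertical_fov"])/2)
    K=np.array([[f,0,m["cx"]],[0,f,m["cy"]],[0,0,1]]);D=np.array([m["k1"],0,0,0,0])
    if name=="wrist":
        T=np.eye(4);T[:3,:3]=R.from_rotvec(st["tool_rot"]).as_matrix();T[:3,3]=st["position"];T=T@m["hand_eye"]
        return K,D,T[:3,:3],T[:3,3]
    Rm=R.from_rotvec(m["rvec"]).as_matrix()
    return K,D,Rm.T,-Rm.T@m["tvec"]
def cast(c,px,z):
    K,D,Rw,o=c
    u=cv2.undistortPoints(np.array(px,float).reshape(-1,1,2),K,D).reshape(-1,2)
    d=np.c_[u,np.ones(len(u))]@Rw.T
    return o+d*((z-o[2])/d[:,2])[:,None]
def blobs(mask,amin=15):
    n,l,s,c=cv2.connectedComponentsWithStats(mask.astype(np.uint8))
    return [(s[i,4],c[i],l==i) for i in range(1,n) if s[i,4]>=amin]
def snap(name,fn=None):
    st=ctrl.get_state();im=ctrl.get_image(name)
    if fn:cv2.imwrite("pics/"+fn,im[...,::-1])
    return cam(name,st),im
E
python3 - <<'E'
from h import *
c=cam("top")
for n,p,z in[("dot",(310,261),.085),("carton",(208,259),.075),("hred",(317,176),.014),("hyel",(261,181),.014),("hblue",(211,172),.014),("bluedot",(207,167),.077),("vn",(297,208),.038),("vf",(333,132),.038)]:print(n,cast(c,[p],z).round(3))
s=ctrl.get_state();M=R.from_rotvec(s["tool_rot"]).as_matrix();print(M.round(3))
# shift to view pose
for t in [(.45,-.03,.3),(.47,-.08,.3)]:print(M.T@(np.array(t)-s["position"]))
E
```

```text
dot [[ 0.453 -0.048  0.085]]
carton [[0.463 0.175 0.075]]
hred [[ 0.649 -0.082  0.014]]
hyel [[0.641 0.054 0.014]]
hblue [[0.666 0.175 0.014]]
bluedot [[0.668 0.174 0.077]]
vn [[ 0.571 -0.028  0.038]]
vf [[ 0.75  -0.121  0.038]]
[[-0.951  0.311 -0.   ]
 [ 0.311  0.951 -0.002]
 [-0.    -0.002 -1.   ]]
[-0.43701825 -0.53840215 -0.10126689]
[-0.4715582  -0.57971784 -0.1011926 ]
```

The rows are not in the units I measure in: shifts go in shares of 0.6 m and turns go in shares of pi rad. I convert before sending: -0.479 m / 0.6 = -0.7983, -0.44 m / 0.6 = -0.7333, -0.316 rad / 3.1416 = -0.1006.

Request:
shift_gripper:
  plan:
    - {"trans": [0,0,-0.0833],"aperture": 1}
    - {"trans": [0,0,-0.1333],"aperture": 1}
    - {"trans": [-0.7983,-0.7333,-0.1333],"spin": -0.1006,"aperture": 1}
    - {"trans": [-0.7983,-0.7333,-0.1333],"spin": -0.1006,"aperture": 1}
    - {"trans": [-0.7983,-0.7333,-0.1333],"spin": -0.1006,"aperture": 1}
    - {"trans": [-0.7983,-0.7333,-0.1333],"spin": -0.1006,"aperture": 1}
    - {"trans": [-0.7983,-0.7333,-0.1333],"spin": -0.1006,"aperture": 1}
    - {"trans": [-0.7983,-0.7333,-0.1333],"spin": -0.1006,"aperture": 1}
    - {"trans": [-0.7983,-0.7333,-0.1333],"spin": -0.1006,"aperture": 1}
    - {"trans": [-0.7983,-0.7333,-0.1333],"spin": -0.1006,"aperture": 1}
    - {"trans": [-0.7983,-0.7333,-0.1333],"spin": -0.1006,"aperture": 1}
    - {"trans": [-0.7983,-0.7333,-0.1333],"spin": -0.1006,"aperture": 1}
    - {"trans": [-0.7983,-0.7333,-0.1333],"spin": -0.1006,"aperture": 1}
    - {"trans": [-0.7983,-0.7333,-0.1333],"spin": -0.1006,"aperture": 1}
    - {"trans": [-0.7983,-0.7333,-0.1333],"spin": -0.1006,"aperture": 1}
    - {"trans": [-0.7983,-0.7333,-0.1333],"spin": -0.1006,"aperture": 1}
    - {"trans": [-0.7983,-0.7333,-0.1333],"spin": -0.1006,"aperture": 1}
    - {"trans": [-0.7983,-0.7333,-0.1333],"spin": -0.1006,"aperture": 1}

```text
time: 1.9
position: [0.52, 0.0524, 0.2783]
tool_rot: [0.003, -3.141, -0.001]
ft_force: [-0.4, -0.6, -0.0]
grip_width: 0.997
grip_force: 0.0
```

```bash
python3 - <<'E'
from h import *
c,im=snap("wrist","w1.png");print(c[3])
E
```

```text
[0.4514577  0.05279657 0.46549902]
```

View pics/w1.png

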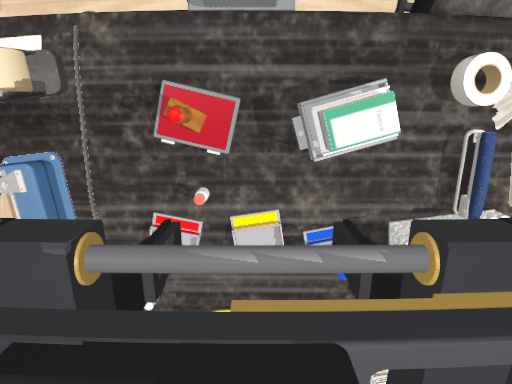

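The wrist view shows the stamp dot at (175,114) on its brown foot, and the carton with its green and white top at (362,121) in the grey rest. The near vial is at (202,196), and the holders are partly hidden by the fingers. I enlarge both to set the masks.

```bash
python3 - <<'E'
import cv2,numpy as np
w=cv2.imread("pics/w1.png");t=cv2.imread("pics/top0.png");s=cv2.imread("pics/scene0.png")
r=lambda i:cv2.resize(i,(400,300),interpolation=cv2.INTER_NEAREST)
cv2.imwrite("pics/m1.png",np.vstack([np.hstack([r(w[70:160,140:260]),r(w[70:175,285:425])]),np.hstack([r(t[225:285,170:250]),r(s[170:250,115:215])])]))
E
```

```text
(no output)
```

View pics/m1.png

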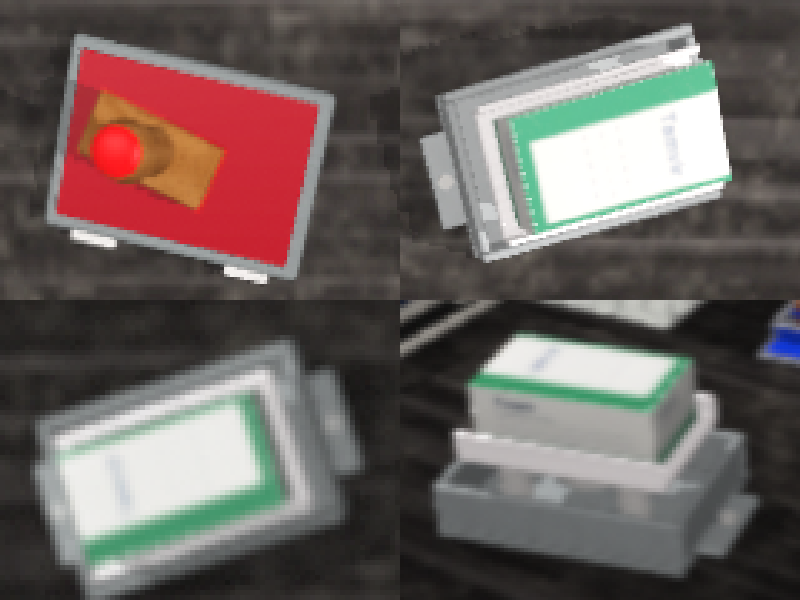

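The crops show the corners of the stamp foot, the carton top and the rest rim clearly, so I cast those.

```bash
python3 - <<'E'
from h import *
from scipy.optimize import brentq
st=ctrl.get_state();W=cam("wrist",st);T=cam("top");S=cam("scene")
f=lambda p,x0,y0,s,ox,oy:[(x0+(x-ox+.5)/s-.5,y0+(y-oy+.5)/s-.5) for x,y in p]
ang=lambda v:np.degrees(np.arctan2(v[1],v[0]))
foot=f([(100,90),(224,150),(197,210),(78,153)],140,70,10/3,0,0)
F=cast(W,foot,.032);print("foot",F.mean(0),np.linalg.norm(np.roll(F,-1,0)-F,axis=1),ang(F[1]-F[0]),ang(F[2]-F[3]))
im=cv2.imread("pics/w1.png")[...,::-1].astype(int)
for nm,im,c in(("w",im,W),("t",cv2.imread("pics/top0.png")[...,::-1].astype(int),T)):
    m=(im[...,0]>215)&(im[...,1]<70)&(im[...,2]<75)
    print(nm,[(a,ce.round(1),cast(c,[ce],.085)[0].round(4)) for a,ce,_ in blobs(m,5)])
car=f([(502,118),(713,62),(730,181),(540,233)],285,70,400/140,400,0)
L=lambda z:np.linalg.norm(np.roll(cast(W,car,z),-1,0)-cast(W,car,z),axis=1)
z=brentq(lambda z:L(z).sum()-2*(.091+.053),.04,.12);C=cast(W,car,z);print("carton z",z,L(z),C.mean(0),ang(C[1]-C[0]),ang(C[2]-C[3]))
cs=f([(525,333),(693,358),(655,412),(470,378)],115,170,4,400,300)
L2=lambda z:np.linalg.norm(np.roll(cast(S,cs,z),-1,0)-cast(S,cs,z),axis=1)
z=brentq(lambda z:L2(z).sum()-2*(.091+.053),.03,.14);C2=cast(S,cs,z);print("scene z",z,L2(z),C2.mean(0),ang(C2[1]-C2[2]))
for zz in(.06,.07,.08,.09):print(zz,cast(W,car,zz).mean(0)[:2],cast(S,cs,zz).mean(0)[:2])
for nm,c,p in(("w",W,f([(442,97),(690,27),(723,195),(483,260)],285,70,400/140,400,0)),("t",T,f([(37,420),(298,342),(345,515),(92,598)],170,225,5,0,300))):
    P=cast(c,p,.03);print("rest",nm,P.mean(0),np.linalg.norm(np.roll(P,-1,0)-P,axis=1),ang(P[1]-P[0]),ang(P[2]-P[3]))
E
```

```text
foot [ 0.45374517 -0.04651761  0.032     ] [0.05602489 0.02756409 0.05442344 0.02753774] 64.34485983922734 64.29118874160972
w [(np.int32(173), array([174.2, 114.8]), array([ 0.4533, -0.0471,  0.085 ])), (np.int32(198), array([179.6, 222.9]), array([ 0.5933, -0.0487,  0.085 ]))]
t [(np.int32(103), array([314. , 187.2]), array([ 0.6134, -0.0633,  0.085 ])), (np.int32(37), array([309., 261.]), array([ 0.4528, -0.0455,  0.085 ]))]
carton z 0.0763865372056371 [0.09415035 0.05249408 0.08756726 0.05378831] [0.46093963 0.18653501 0.07638654] 105.25360954410094 105.8877611867324
scene z 0.05752311125894913 [0.09069661 0.0515256  0.0980698  0.04770799] [0.49560272 0.21273816 0.05752311] 17.68826608229123
0.06 [0.46134255 0.19215313] [0.49260008 0.20986083]
0.07 [0.46109666 0.18872463] [0.48047746 0.19824411]
0.08 [0.46085078 0.18529613] [0.46835484 0.18662739]
0.09 [0.4606049  0.18186763] [0.45623222 0.17501067]
rest w [0.46088471 0.1840633  0.03      ] [0.12320356 0.08357608 0.12424726 0.0829324 ] 106.02723045493363 105.73817805979964
rest t [0.46099955 0.18192265 0.03      ] [0.12701334 0.08289728 0.12285943 0.08596506] -75.08836120879626 -73.67814897547775
```

Request:
shift_gripper:
  plan:
    - {"trans": [0.1108,-0.1653,0.1],"aperture": 1}
    - {"trans": [0.1108,-0.1653,0.1667],"aperture": 1}
    - {"trans": [0.1108,-0.1653,0.2333],"aperture": 1}
    - {"trans": [0.1108,-0.1653,0.2833],"aperture": 1}
    - {"trans": [0.1108,-0.1653,0.3333],"aperture": 1}
    - {"trans": [0.1108,-0.1653,0.3667],"aperture": 1}
    - {"trans": [0.1108,-0.1653,0.385],"aperture": 1}
    - {"trans": [0.1108,-0.1653,0.385],"aperture": 1}
    - {"trans": [0.1108,-0.1653,0.385],"aperture": 0}
    - {"trans": [0.1108,-0.1653,0.385],"aperture": 0}
    - {"trans": [0.1108,-0.1653,0.385],"aperture": 0}
    - {"trans": [0.1108,-0.1653,0.385],"aperture": 0}
    - {"trans": [0.1108,-0.1653,0.385],"aperture": 0}
    - {"trans": [0.1108,-0.1653,0.385],"aperture": 0}
  grip_force: 40

```text
time: 3.35
position: [0.4542, -0.0483, 0.0479]
tool_rot: [-0.0, 3.141, 0.0]
ft_force: [0.0, -0.8, 0.6]
grip_width: 0.54
grip_force: 0.0
```

Request:
shift_gripper:
  plan:
    - {"aperture": 0}
    - {"aperture": 0}
    - {"aperture": 0}
    - {"aperture": 0}
    - {"aperture": 0}
    - {"aperture": 0}

```text
time: 3.95
position: [0.4541, -0.0483, 0.0477]
tool_rot: [0.0, -3.142, -0.0]
ft_force: [-0.4, -0.5, -0.4]
grip_width: 0.233
grip_force: 39.1
```

In the tool's units: 0.2313 m / 0.6 = 0.3855, -0.16 m / 0.6 = -0.2667, -0.724 rad / 3.1416 = -0.2305.

Request:
shift_gripper:
  plan:
    - {"trans": [0,0,-0.0333],"aperture": 0}
    - {"trans": [0,0,-0.0833],"aperture": 0}
    - {"trans": [0,0,-0.15],"aperture": 0}
    - {"trans": [0,0,-0.2167],"aperture": 0}
    - {"trans": [0,0,-0.2667],"aperture": 0}
    - {"trans": [-0.0117,0.05,-0.2667],"spin": -0.0382,"aperture": 0}
    - {"trans": [-0.0117,0.1167,-0.2667],"spin": -0.0796,"aperture": 0}
    - {"trans": [-0.0117,0.1833,-0.2667],"spin": -0.121,"aperture": 0}
    - {"trans": [-0.0117,0.25,-0.2667],"spin": -0.1623,"aperture": 0}
    - {"trans": [-0.0117,0.3,-0.2667],"spin": -0.1974,"aperture": 0}
    - {"trans": [-0.0117,0.35,-0.2667],"spin": -0.2228,"aperture": 0}
    - {"trans": [-0.0117,0.3855,-0.2667],"spin": -0.2305,"aperture": 0}
    - {"trans": [-0.0117,0.3855,-0.2667],"spin": -0.2305,"aperture": 0}
    - {"trans": [-0.0117,0.3855,-0.2667],"spin": -0.2305,"aperture": 0}

```text
time: 5.35
position: [0.4611, 0.1823, 0.2075]
tool_rot: [1.111, -2.938, 0.002]
ft_force: [-0.3, 0.3, -0.2]
grip_width: 0.23
grip_force: 39.1
```

```bash
python3 - <<'E'
from h import *
a=snap("top","t2.png")[1];b=snap("scene","s2.png")[1];w=snap("wrist","w2.png")[1]
r=lambda i:cv2.resize(i,(400,300))[...,::-1]
cv2.imwrite("pics/m2.png",np.vstack([np.hstack([r(w),r(b[90:240,100:300])]),np.hstack([r(a[150:300,150:350]),r(a[140:215,180:280])])]))
E
```

```text
(no output)
```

View pics/m2.png

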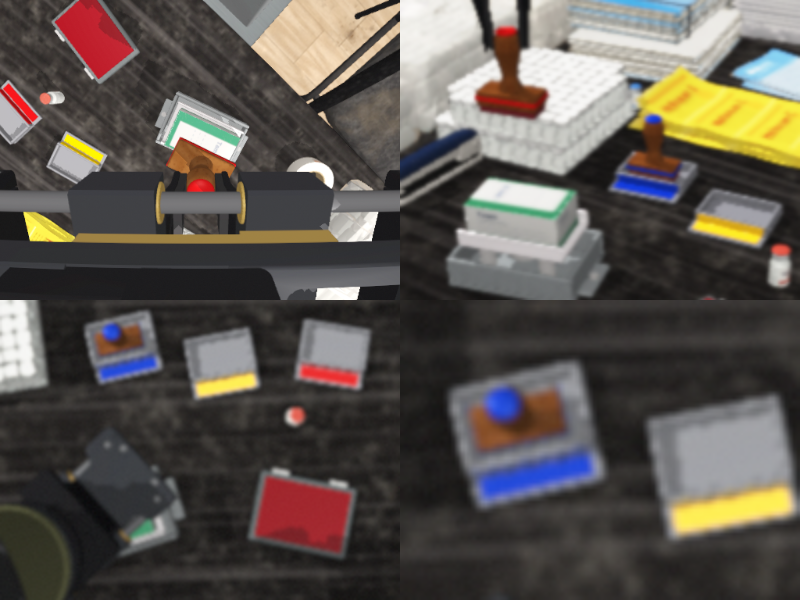

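First: to foot .094 in one call, then 4 mm steps.

The stamp hangs upright in the grip, with its foot parallel to the carton edge and over the carton. I lower it in small steps.

In the tool's units: 0.077 m / 0.6 = 0.1283, 0.075 m / 0.6 = 0.125.

Request:
shift_gripper:
  plan:
    - {"trans": [0,0,0.0667],"aperture": 0}
    - {"trans": [0,0,0.1083],"aperture": 0}
    - {"trans": [0,0,0.125],"aperture": 0}
    - {"trans": [0,0,0.1283],"aperture": 0}
    - {"trans": [0,0,0.1283],"aperture": 0}

```text
time: 6.0
position: [0.4618, 0.1828, 0.1317]
tool_rot: [-1.111, 2.937, 0.0]
ft_force: [0.5, 0.3, -0.4]
grip_width: 0.237
grip_force: 39.1
```

Request:
shift_gripper:
  plan:
    - {"trans": [0,0,0.0033],"aperture": 0}
    - {"trans": [0,0,0.0067],"aperture": 0}
    - {"trans": [0,0,0.0083],"aperture": 0}
    - {"trans": [0,0,0.0083],"aperture": 0}
  only: "pos|ft"

```text
position: [0.4611, 0.183, 0.1259]
ft_force: [0.2, -0.3, 0.4]
```

Request:
shift_gripper:
  plan:
    - {"trans": [0,0,0.0033],"aperture": 0}
    - {"trans": [0,0,0.0067],"aperture": 0}
    - {"trans": [0,0,0.0067],"aperture": 0}
  only: "pos|ft"

```text
position: [0.4608, 0.1829, 0.1214]
ft_force: [-0.2, 0.1, -1.5]
```

In the tool's units: 0.004 m / 0.6 = 0.0067, 0.002 m / 0.6 = 0.0033.

Request:
shift_gripper:
  plan:
    - {"trans": [0,0,0.0033],"aperture": 0}
    - {"trans": [0,0,0.0067],"aperture": 0}
    - {"trans": [0,0,0.0067],"aperture": 0}
  only: "pos|ft"

```text
position: [0.461, 0.183, 0.1176]
ft_force: [-0.8, -0.5, 1.1]
```

Request:
shift_gripper:
  plan:
    - {"trans": [0,0,0.0033],"aperture": 0}
    - {"trans": [0,0,0.0067],"aperture": 0}
    - {"trans": [0,0,0.0067],"aperture": 0}
  only: "pos|ft"

```text
position: [0.4612, 0.1831, 0.114]
ft_force: [-0.7, 0.7, 4.1]
```

In the tool's units: 0.003 m / 0.6 = 0.005, 0.002 m / 0.6 = 0.0033.

Request:
shift_gripper:
  plan:
    - {"trans": [0,0,0.0033],"aperture": 0}
    - {"trans": [0,0,0.005],"aperture": 0}
    - {"trans": [0,0,0.005],"aperture": 0}
  only: "pos|ft"

```text
position: [0.4614, 0.1832, 0.1114]
ft_force: [-1.6, -0.4, 6.5]
```

Request:
shift_gripper:
  plan:
    - {"trans": [0,0,0.0017],"aperture": 0}
    - {"trans": [0,0,0.0042],"aperture": 0}
    - {"trans": [0,0,0.0042],"aperture": 0}
  only: "pos|rot|ft"

```text
position: [0.4616, 0.1833, 0.1093]
tool_rot: [-1.112, 2.936, 0.001]
ft_force: [-1.6, -0.9, 8.5]
```

In the tool's units: 0.0015 m / 0.6 = 0.0025, 0.001 m / 0.6 = 0.0017.

Request:
shift_gripper:
  plan:
    - {"trans": [0,0,0.0017],"aperture": 0}
    - {"trans": [0,0,0.0025],"aperture": 0}
    - {"trans": [0,0,0.0025],"aperture": 0}
    - {"trans": [0,0,0.0025],"aperture": 0}
    - {"trans": [0,0,0.0025],"aperture": 0}
    - {"trans": [0,0,0.0025],"aperture": 0}
    - {"trans": [0,0,0.0025],"aperture": 0}

```text
time: 8.6
position: [0.4619, 0.1834, 0.1083]
tool_rot: [-1.112, 2.936, 0.001]
ft_force: [-2.3, -0.9, 9.2]
grip_width: 0.233
grip_force: 40.1
```

Request:
shift_gripper:
  plan:
    - {"aperture": 0}
    - {"aperture": 0}
    - {"aperture": 0}
    - {"aperture": 0}
    - {"aperture": 0}
    - {"aperture": 0}
    - {"aperture": 0}
  only: "pos|ft"

```text
position: [0.4618, 0.1834, 0.1083]
ft_force: [-3.1, -0.7, 9.8]
```

```bash
python3 - <<'E'
from h import *
a=snap("wrist","w3.png")[1][150:300,160:360];b=snap("scene","s3.png")[1][120:240,100:260]
cv2.imwrite("pics/m3.png",np.hstack([cv2.resize(i,(400,300))[...,::-1] for i in(a,b)]))
E
```

```text
(no output)
```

View pics/m3.png

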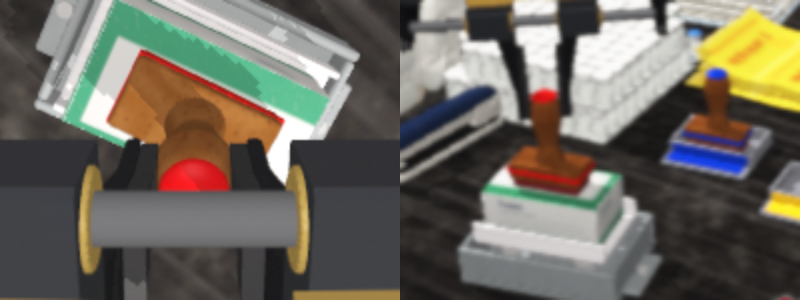

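The press looks centred and parallel, with the red-edged foot's corners at about (230,176), (301,210) and (213,210) in the full wrist picture. I check this numerically.

```bash
python3 - <<'E'
from h import *
c=cam("wrist",ctrl.get_state())
P=cast(c,[(160+x/2,150+y/2) for x,y in[(140,52),(283,120),(107,120)]],.0925)
e=P[1]-P[0];g=P[2]-P[0];print(P.round(4),np.linalg.norm(e),np.linalg.norm(g),np.degrees(np.arctan2(e[1],e[0])),"yaw g",np.degrees(np.arctan2(g[1],g[0])))
n=np.array([-e[1],e[0],0])/np.linalg.norm(e);n*=np.sign(n@g)
print("centre",P[:2].mean(0)+.014*n)
E
```

```text
[[0.4536 0.1525 0.0925]
 [0.4389 0.2058 0.0925]
 [0.4798 0.1595 0.0925]] 0.055257084434355896 0.027175275986182457 105.3916033918377 yaw g 15.003604176131892
centre [0.45976278 0.18286405 0.0925    ]
```

Centre and yaw are right, within 2 mm and 1 degree. I hold a little longer, lift, and go to look at the red holder.

Request:
shift_gripper:
  plan:
    - {"aperture": 0}
    - {"aperture": 0}
    - {"aperture": 0}
    - {"trans": [0,0,-0.0083],"aperture": 0}
    - {"trans": [0,0,-0.025],"aperture": 0}
    - {"trans": [0,0,-0.0667],"aperture": 0}
    - {"trans": [0,0,-0.1333],"aperture": 0}
    - {"trans": [0,0,-0.2],"aperture": 0}
    - {"trans": [0,0,-0.2333],"aperture": 0}
    - {"trans": [0,0,-0.2333],"aperture": 0}

```text
time: 10.4
position: [0.4628, 0.1836, 0.25]
tool_rot: [-1.111, 2.932, 0.002]
ft_force: [1.0, 0.2, -0.5]
grip_width: 0.228
grip_force: 39.1
```

Request:
shift_gripper:
  plan:
    - {"trans": [-0.0017,-0.05,0],"spin": 0.0255,"aperture": 0}
    - {"trans": [-0.005,-0.1167,0],"spin": 0.0573,"aperture": 0}
    - {"trans": [-0.0083,-0.1833,0],"spin": 0.0891,"aperture": 0}
    - {"trans": [-0.0117,-0.25,0],"spin": 0.121,"aperture": 0}
    - {"trans": [-0.015,-0.3167,0],"spin": 0.1528,"aperture": 0}
    - {"trans": [-0.0183,-0.3833,0],"spin": 0.1783,"aperture": 0}
    - {"trans": [-0.0217,-0.45,0],"spin": 0.2005,"aperture": 0}
    - {"trans": [-0.025,-0.5167,0],"spin": 0.2196,"aperture": 0}
    - {"trans": [-0.0283,-0.575,0],"spin": 0.2305,"aperture": 0}
    - {"trans": [-0.0317,-0.6133,0],"spin": 0.2305,"aperture": 0}
    - {"trans": [-0.0317,-0.6133,0],"spin": 0.2305,"aperture": 0}
    - {"trans": [-0.0317,-0.6133,0],"spin": 0.2305,"aperture": 0}
    - {"trans": [-0.0317,-0.6133,0],"spin": 0.2305,"aperture": 0}

```text
time: 11.7
position: [0.7184, -0.0787, 0.2459]
tool_rot: [0.002, -3.14, -0.002]
ft_force: [-0.4, 0.2, -0.4]
grip_width: 0.227
grip_force: 39.1
```

```bash
python3 - <<'E'
from h import *
c,w=snap("wrist","w4.png");a=w[:,60:460][0:300]
cv2.imwrite("pics/m4.png",cv2.resize(a,(800,600))[...,::-1])
E
```

```text
(no output)
```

View pics/m4.png

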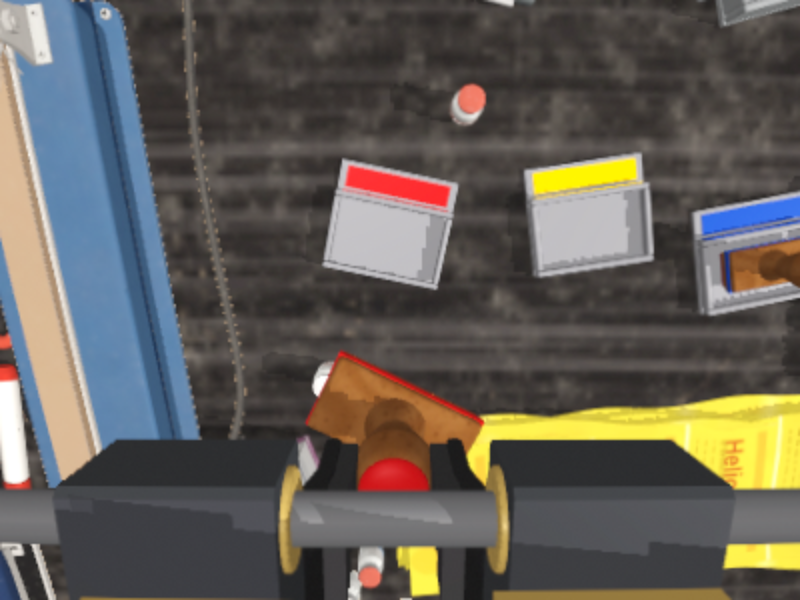

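The red holder's tray corners are at crop (338,187), (454,212), (437,288) and (323,264). The near edge of the held foot runs from (343,352) to (483,422), and the vials are still standing.

```bash
python3 - <<'E'
from h import *
st=ctrl.get_state();c=cam("wrist",st)
px=lambda q:[(60+x/2,y/2) for x,y in q]
P=cast(c,px([(337,187),(455,212),(437,288),(323,264)]),.014);L=np.linalg.norm(np.roll(P,-1,0)-P,axis=1)
a=lambda v:np.degrees(np.arctan2(v[1],v[0]))
H=P.mean(0);print("tray",H,L,a(P[1]-P[0]),a(P[2]-P[3]))
V=cast(c,px([(469,98)]),.038);print("vial",V)
F=cast(c,px([(343,352),(483,422),(307,422)]),.230);e=F[1]-F[0];n=np.array([-e[1],e[0],0])/np.linalg.norm(e);n*=np.sign(n@(F[2]-F[0]))
C=F[:2].mean(0)+.014*n;print("foot",C,np.linalg.norm(e),a(e))
M=R.from_rotvec(st["tool_rot"]).as_matrix();print("off",C-st["position"],"turn",-np.radians(a(P[1]-P[0])/2+a(P[2]-P[3])/2-a(e)))
E
```

```text
tray [ 0.65769091 -0.0807849   0.014     ] [0.08000449 0.05172963 0.07946584 0.05135625] 78.57643620045629 78.31145290317048
vial [[ 0.57376394 -0.03171958  0.038     ]]
foot [ 0.71661416 -0.07680429  0.23      ] 0.05487817639283161 62.863297270001276
off [-0.00193053  0.001661   -0.01637896] turn -0.27193359465952616
```

In the tool's units: 0.186 m / 0.6 = 0.31, 0.06 m / 0.6 = 0.1, -0.272 rad / 3.1416 = -0.0866.

Request:
shift_gripper:
  plan:
    - {"trans": [0.05,-0.0033,0.05],"spin": -0.0318,"aperture": 0}
    - {"trans": [0.0983,-0.005,0.1],"spin": -0.0637,"aperture": 0}
    - {"trans": [0.0983,-0.005,0.1667],"spin": -0.0866,"aperture": 0}
    - {"trans": [0.0983,-0.005,0.2333],"spin": -0.0866,"aperture": 0}
    - {"trans": [0.0983,-0.005,0.275],"spin": -0.0866,"aperture": 0}
    - {"trans": [0.0983,-0.005,0.3],"spin": -0.0866,"aperture": 0}
    - {"trans": [0.0983,-0.005,0.31],"spin": -0.0866,"aperture": 0}
    - {"trans": [0.0983,-0.005,0.31],"spin": -0.0866,"aperture": 0}
    - {"trans": [0.0983,-0.005,0.31],"spin": -0.0866,"aperture": 0}

```text
time: 12.65
position: [0.6613, -0.0832, 0.0625]
tool_rot: [-0.426, 3.11, -0.001]
ft_force: [0.8, 0.4, -0.8]
grip_width: 0.233
grip_force: 39.1
```

```bash
python3 - <<'E'
from h import *
c,w=snap("wrist","w5.png");b=snap("scene","s5.png")[1][150:270,220:380]
cv2.imwrite("pics/m5.png",np.hstack([cv2.resize(i,(400,300))[...,::-1] for i in(w[150:300,160:360],b)]))
E
```

```text
(no output)
```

View pics/m5.png

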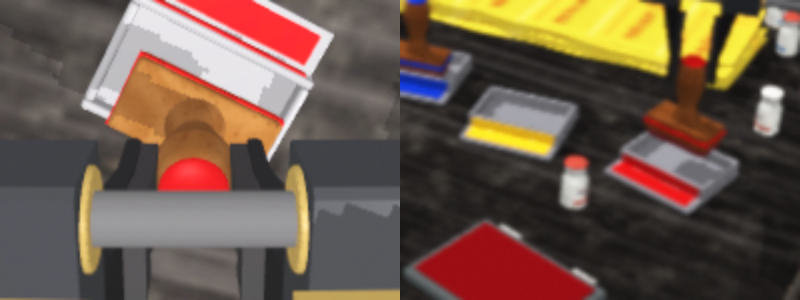

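The foot sits parallel above the tray and inside its walls, so I lower it to contact.

In the tool's units: 0.0205 m / 0.6 = 0.0342, 0.002 m / 0.6 = 0.0033.

Request:
shift_gripper:
  plan:
    - {"trans": [0.0033,0,0.0133],"aperture": 0}
    - {"trans": [0.0033,0,0.025],"aperture": 0}
    - {"trans": [0.0033,0,0.0317],"aperture": 0}
    - {"trans": [0.0033,0,0.0342],"aperture": 0}
    - {"trans": [0.0033,0,0.0342],"aperture": 0}

```text
time: 13.25
position: [0.6582, -0.0836, 0.0401]
tool_rot: [0.426, -3.112, -0.0]
ft_force: [-0.2, 1.1, -0.7]
grip_width: 0.233
grip_force: 39.1
```

Request:
shift_gripper:
  plan:
    - {"trans": [0,0,0.0017],"aperture": 0}
    - {"trans": [0,0,0.0033],"aperture": 0}
    - {"trans": [0,0,0.0033],"aperture": 0}
  only: "pos|ft"

```text
position: [0.659, -0.0837, 0.0398]
ft_force: [-1.9, -0.4, 6.2]
```

Contact is clear at 6 N. I ease off 1 mm, release and retreat straight up.

In the tool's units: -0.0012 m / 0.6 = -0.002.

Request:
shift_gripper:
  plan:
    - {"trans": [0,0,-0.002],"aperture": 0}
    - {"trans": [0,0,-0.002],"aperture": 0}
    - {"trans": [0,0,-0.002],"aperture": 0.4}
    - {"trans": [0,0,-0.002],"aperture": 0.7}
    - {"trans": [0,0,-0.002],"aperture": 1}
    - {"trans": [0,0,-0.002],"aperture": 1}
    - {"trans": [0,0,-0.002],"aperture": 1}
    - {"trans": [0,0,-0.002],"aperture": 1}
    - {"trans": [0,0,-0.002],"aperture": 1}
    - {"trans": [0,0,-0.002],"aperture": 1}
    - {"trans": [0,0,-0.002],"aperture": 1}

```text
time: 14.65
position: [0.6582, -0.0836, 0.0395]
tool_rot: [-0.426, 3.112, 0.0]
ft_force: [0.4, -0.3, 0.5]
grip_width: 0.952
grip_force: 0.0
```

In the tool's units: -0.2 m / 0.6 = -0.3333, -0.17 m / 0.6 = -0.2833.

Request:
shift_gripper:
  plan:
    - {"trans": [0,0,-0.0333],"aperture": 1}
    - {"trans": [0,0,-0.0833],"aperture": 1}
    - {"trans": [0,0,-0.15],"aperture": 1}
    - {"trans": [0,0,-0.2167],"aperture": 1}
    - {"trans": [0,0,-0.2833],"aperture": 1}
    - {"trans": [-0.0667,0,-0.3333],"aperture": 1}
    - {"trans": [-0.1333,0,-0.3333],"aperture": 1}
    - {"trans": [-0.1667,0,-0.3333],"aperture": 1}
    - {"trans": [-0.1667,0,-0.3333],"aperture": 1}

```text
time: 15.55
position: [0.7563, -0.0546, 0.2375]
tool_rot: [0.431, -3.111, -0.0]
ft_force: [-0.9, -0.6, -0.3]
grip_width: 0.999
grip_force: 0.0
```

```bash
python3 - <<'E'
from h import *
c,w=snap("wrist","w6.png");b=snap("scene","s6.png")[1][120:270,200:400]
cv2.imwrite("pics/m6.png",np.hstack([cv2.resize(i,(400,300))[...,::-1] for i in(w,b)]))
E
```

```text
(no output)
```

View pics/m6.png

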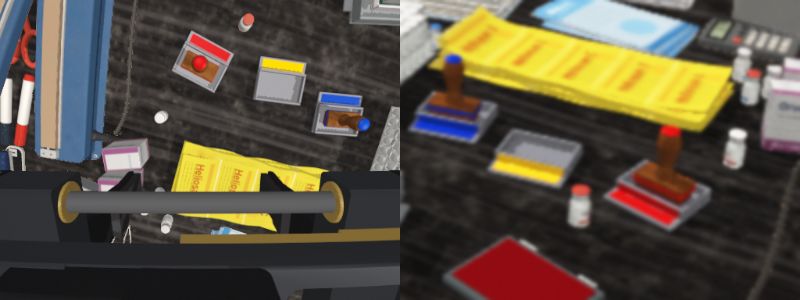

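The red stamp stands upright in the red holder at (200,64). The blue stamp and both vials are standing in place, and the gripper is clear.

```bash
python3 -c "
from bench import ctrl
print(ctrl.close_job())"
```

```text
the job is handed in; nothing more can be done
None
```

I stamped the middle of the carton with a measured 9 to 10 N for over a second, set the red stamp down upright in the red-labelled holder and let go of it, and handed the job in without seeing a verdict.

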